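# Snap the vial covers shut and rock the heater block free

## Robot

A 6-joint arm with a two-finger parallel gripper is mounted at the origin on the work surface. World frame = base frame: x ahead of the robot, y to its left, z up, the work surface at z = 0. Lengths are in m, angles in rad, forces in N, time in s.
With the tool pointing down it reaches from about 0.35 to 0.975 m from the base axis. Payload 4.9 kg.
Tool frame: the origin (TCP) lies at the very end of the fingers, on their centre line; the grasp point (between the pads) lies 19 mm behind it (ctrl.grip_point_offset is the distance from the TCP to the grasp point, in m); z points along the fingers, y is the line along which they close (so a half turn about z gives the same grasp; the last joint's range is limited). The gripper opens to 85 mm and grips with 20 to 120 N. Pads are 22 mm wide; open, the fingers measure 114 mm over their backs; the gripper's body (76 mm by 85 mm) begins 54 mm behind the grasp point. The pads swing forward as they close: fully open they stand 13 mm farther back than shut.
Start: joints at [-1.464, 0.053, 1.613, -0, 1.476, -0.119], TCP at [0.14, -0.609, 0.231] pointing down, gripper open.
Joint ranges: [-3.01, 3.01], [-1.01, 2.22], [0.06, 2.58], [-1.02, 4.17], [0.09, 2.62], [-3.14, 3.14]. Speed limits (rad/s): [2.57, 2.57, 3.14, 3.14, 3.14, 3.14].

## Interface

Orientations are given as a rotation vector (axis times angle).
In Python, from station import ctrl gives the robot as it stands.
- The arm moves only by the tool send_rows, never from a script. Its argument "rows" is a list of rows, each a list of 3 entries, a list of its own where there are three numbers: the finger opening in cm, from 0 to 8.54, then the shift along the tool's x, y, z in cm, then the turn about the tool's z in degrees. A call has 1 to 10 rows; each row shifts and turns the commanded pose from where the row before left it, along the tool's axes as they then stand; what a row does not reach is not made up. A row lasts 1/8 s, in which the tool goes at most 62.5 mm and 10.7 degrees, less where a joint would pass 70% of its speed; a pose out of reach is approached as far as the arm can. A call with a gripper value outside its range is refused whole. The fingers move at their own pace and stop on an object; "newtons" is the grip in N (left out, the last holds). Time passes only in rows, so rows that do not move let the fingers close. It gives the time, the measured TCP pose, the force, the opening and the grip force at its end, in the units of the state.
- ctrl.get_obs(): the state, without advancing time (a new reading comes with each control period).
- ctrl.get_image(name): name is "scene" or "top" or "wrist"; returns a dict with "frame" (420x560x3 uint8, red, green, blue), "range_z" (420x560 float32, m along the optical axis (not along the pixel's ray), 0 where there is no reading), "fx", "fy", "cx", "cy" (pixels), "cam_to_world" (4x4, takes a point from camera to world coordinates). Camera axes: x right, y down, z forward; pixel columns grow to the right and rows downward; lengths in m; the calibration is good to about 2 mm. A picture is of the moment at which its call begins.
- ctrl.finish_job(): hands the job in; it is judged then, once.
The state is a dict: "t": time; "q": joint angles; "dq": joint speeds; "effort": joint torques, N m; "tool_pos": TCP position; "tool_rot": TCP orientation; "contact_force": force on the tool from outside, world axes, zero at the start; "wrist_torque": the same for the moment, N m; "opening": finger opening in m; "grip_force": force on a finger pad.
Only numpy, scipy, OpenCV 4.12 (cv2) and the standard library are available. Lean on these libraries where they do the work, as an engineer would, in place of code of your own. Each camera call takes 0.05 s, during which the arm holds its last target. There are 200 camera calls.

## Task

The aluminium block in the dry-bath heater has to come out with its two vials. First press its two open white vial covers down until each snaps shut, while the block still sits fully home. Then grip the block by its black handle and rock it to and fro across its narrow width, towards the heater's control panel and away from it, several times until it walks free; do not yank it, for the heater only stands on its feet and must be neither lifted nor dragged. Finish while holding the block level, by its handle and at rest, just clear above its well, with both covers still shut and everything else on the bench left where it was.

Things in the scene. Friction and masses are not known exactly. Their poses are not given: they have to be found in the camera images.
- heater: White dry-bath block heater, 150 (x) x 200 (y) x 85 mm high, 2.3 kg, loose on four rubber feet. Origin: centre of its underside on the bench; z up; -x is its front (grey control panel, display, buttons), +x its rear; y along its length. Lifts off the bench if pulled up with more than 23 N.
- well_mouth (a point): Centre of the mouth of the heater's well, level with the rim (85 mm above the bench), above the heater's origin; axes as the heater's. The well is 52 (x) x 136 (y) mm and 32 mm deep: its floor is 53 mm above the bench.
- contact_bars (a point): Point midway between the two sprung steel bars that grip the block's long sides, one in each long wall (at -x and +x), 12 mm above the well floor. Straight up they hold the block with about 40 N. Rocked 0.1 rad each way about the heater's y, rising 1 to 3 mm a swing (about 1 N m), the block walks up with little pull; once its underside is 15 to 18 mm above the floor it is free.
- block: Bare aluminium heater block, 46 (x) x 130 (y) x 45 mm high, 0.5 to 0.8 kg with all it carries, seated in the well with 3 mm play all round: underside on its floor, axes parallel to the heater's. Origin: centre of its underside. Two loose vials, 28 mm diameter, stand in its pockets at x = 0, y = +43 mm (left) and -43 mm (right), mouths 65 mm above the underside; the lifting handle is between them.
- block_grip (a point): Centre of the handle's black grip bar, 97 mm above the block's underside (52 mm above its top), on the block's centre line. The bar is 14 mm thick (x), 44 mm long (y) and 24 mm high, on two thin steel posts; it is pinched across x with the fingers pointing down.
- cap_left (a joint): Angle of the left vial's white hinged cover: 0 shut, larger is more open (starts 0.42 to 0.68). Hinge line along the block's y, on a bracket at block x = +19 mm, 66 mm above the underside; it opens upward from the front (-x). A light spring holds it open. Near 0.2 rad its hook meets the vial's collar: 4 to 8 N on the tab (up to 12 N at mid-cover) snaps it under; it then stays below 0.1.
- cap_left_tab (a point): Top of the thumb tab at the front edge of the left cover, 37.5 mm from its hinge line; the cover swings down about the hinge, so this point moves forward as it falls. The cover is a disc of 32 mm diameter, 5 mm thick, its centre 19 mm from the hinge line; shut, it lies over the vial with its top (and the tab's) 71 mm above the block's underside.
- cap_right (a joint): The same for the right vial (block y = -43 mm).
- cap_right_tab (a point): The same point on the right cover.
- spare_vial: Loose shut vial, 28 mm diameter, 63 mm high, standing on the bench beside the heater; not to be moved. Origin: centre of its underside.
- spare_block: Loose spare aluminium block, 46 x 130 x 45 mm, with twelve small bores and no handle, on the bench beside the heater; not to be moved. Origin: centre of its underside.
- petri_dishes: Two stacked petri dishes, 93 mm diameter, 27 mm high, beside the heater; not to be moved. Origin: centre of the underside.
- forceps: Steel forceps, 120 mm long, 6 mm high, lying on the bench in front of the heater; not to be moved. Origin: its middle on the bench.
- wash_bottle: White wash bottle, 70 mm diameter, 210 mm high with its bent spout; not to be moved. Origin: centre of its underside.
- tube_rack: Orange tube rack, 70 x 200 x 50 mm, a few white tubes in it; not to be moved. Origin: centre of its underside.
- sample_jar: Clear jar with white lid, 64 mm diameter, 85 mm high; not to be moved. Origin: centre of its underside.
Not all that is in view belongs to the job. What is meant by the heater is not blue or green, and is the larger of those in its own colour.

How it is judged:
By the outcome, as a careful person would: the job done as asked, in the order asked, and still so for the second after the job is handed in, while the arm keeps its last pose, push and grip.
It also fails if it takes over 61 s, if anything falls off the work surface, if the arm or the gripper's body presses on something with over 40 N, if the wrist force passes 120 N, or if a joint passes its speed limit or range.

## Working session

There is one attempt and no reset: what is moved stays moved. The work goes in short steps, Python scripts to look and compute and a tool call to move; the robot and the scene stay as the last step left them, time stands still between calls to the robot, and variables do not carry over. Pictures are saved under pics/ and viewed, at most 10 in all, crops included, and the job is handed in when it is done.

Besides the shell and the picture viewer there is one more tool, called after ">>>" as a command line: name --argument value ..., lists and objects as JSON in quotes. send_rows: Moves the arm, as the interface text tells. Its arguments: {"type":"object","properties":{"rows":{"type":"array","items":{"type":"array"}},"newtons":{"type":"number"}},"required":["rows"]}

```bash
mkdir -p pics; ls
python3 - <<'E'
from station import ctrl
import cv2,numpy as np
o=ctrl.get_obs();print({k:np.round(v,3) for k,v in o.items()}, ctrl.grip_point_offset)
for n in("top","scene"):
    i=ctrl.get_image(n);cv2.imwrite(f"pics/{n}0.png",i["frame"][:,:,::-1]);np.savez(f"{n}0.npz",**i)
    print(n,i["fx"],i["cx"],i["cy"],np.round(i["cam_to_world"],3).tolist())
E
```

```text
pics
{'t': np.float64(0.0), 'q': array([-1.464,  0.053,  1.614,  0.   ,  1.476, -0.119]), 'dq': array([-0.001,  0.001,  0.002, -0.001, -0.   , -0.   ]), 'effort': array([-0.0000e+00, -3.9368e+01, -3.7018e+01, -0.0000e+00,  7.0000e-03,
        0.0000e+00]), 'tool_pos': array([ 0.14 , -0.609,  0.23 ]), 'tool_rot': array([-3.12 , -0.354, -0.   ]), 'contact_force': array([ 0.243, -0.652, -0.461]), 'wrist_torque': array([-0.007, -0.011,  0.033]), 'grip_force': np.float64(0.0), 'opening': np.float64(0.085)} 0.0187
top 388.95902557758893 278.28831944814607 207.44911614255065 [[-0.003, -0.995, 0.095, 0.491], [-1.0, 0.004, 0.009, -0.031], [-0.009, -0.095, -0.995, 1.104], [0.0, 0.0, 0.0, 1.0]]
scene 531.3400076911944 277.70238992739763 208.77762158067898 [[-0.327, 0.688, -0.648, 1.539], [0.945, 0.249, -0.212, 0.264], [0.015, -0.682, -0.731, 1.173], [0.0, 0.0, 0.0, 1.0]]
```

View pics/top0.png

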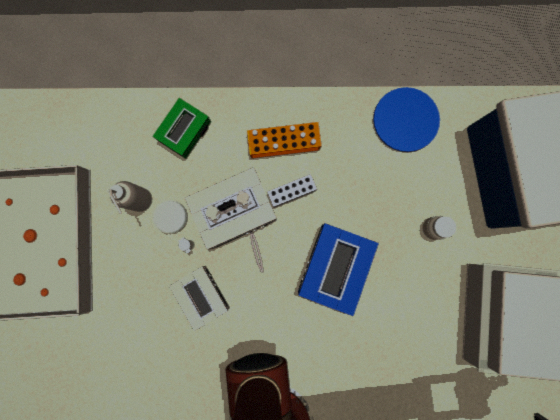

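View pics/scene0.png

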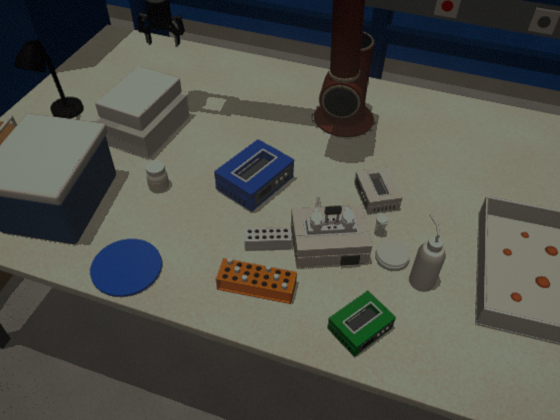

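The top view shows two white heaters, at (231,208) and (200,297). The one at (231,208) is larger and has the handle and covers, so it fits. The blue one (338,270) and the green one (182,128) are excluded by colour. Next I'll confirm it in an enlarged crop.

Run:
```python
import cv2,numpy as np
a=cv2.imread("pics/top0.png")[160:260,170:290];b=cv2.imread("pics/scene0.png")[180:280,270:390]
r=lambda x:cv2.resize(x,None,fx=3.3,fy=3.3,interpolation=cv2.INTER_CUBIC)
cv2.imwrite("pics/crop0.png",np.hstack([r(a),r(b)]))
i=np.load("top0.npz");v,u=np.mgrid[:420,:560];z=i["range_z"]
P=np.stack([(u-i["cx"])/i["fx"]*z,(v-i["cy"])/i["fy"]*z,z,np.ones_like(z)],-1)@i["cam_to_world"].T
np.save("topP.npy",P)
m=((P[...,2]>.078)&(P[...,2]<.092)&(u>170)&(u<290)&(v>160)&(v<260)).astype(np.uint8)
pts=P[m>0][:,:2].astype(np.float32)
print(len(pts),cv2.minAreaRect(pts),np.median(P[m>0][:,2]))
```

```text
3318 ((0.588731050491333, 0.10539568215608597), (0.15066483616828918, 0.20024678111076355), 24.071046829223633) 0.08643009013376102
```

View pics/crop0.png

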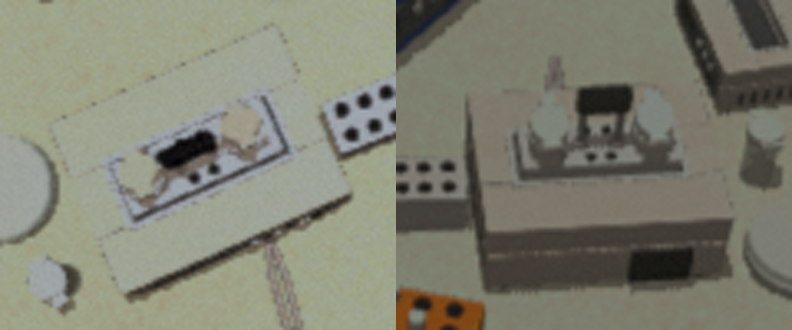

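The crop confirms it: the larger white heater has the white covers and black handle. Its panel edge faces the robot, where the forceps are, and the dark inlet is at the rear. Centre is about (0.589, 0.105), yaw 24°. Now I'll measure the handle and the covers.

```bash
cat > h.py <<'E'
import numpy as np,cv2
from scipy.spatial.transform import Rotation as R
C=np.array([.5887,.1054]);A=np.radians(24.07)
H=np.array([[np.cos(A),np.sin(A)],[-np.sin(A),np.cos(A)]])
def loc(p): # world -> heater frame (m)
    p=np.asarray(p,float); q=p[...,:3].copy(); q[...,:2]=(p[...,:2]-C)@H.T; return q
def cloud(i):
    z=i["range_z"];v,u=np.mgrid[:z.shape[0],:z.shape[1]]
    P=np.stack([(u-i["cx"])/i["fx"]*z,(v-i["cy"])/i["fy"]*z,z,np.ones_like(z)],-1)@i["cam_to_world"].T
    P[z<=0]=0
    return P[...,:3]
def wr(o):
    l=loc(o["tool_pos"])*1000
    print("t",round(float(o["t"]),2),"tcp heater mm",l.round(1),"rotv",np.round(o["tool_rot"],3),"F",np.round(o["contact_force"],1),"open",round(float(o["opening"])*1000,1))
    Rm=R.from_rotvec(o["tool_rot"]).as_matrix(); print("tool x yaw rel heater",np.degrees(np.arctan2(Rm[1,0],Rm[0,0]))-24.07, "tilt",Rm[2].round(3))
E
python3 - <<'E'
from h import *
for n in("top","scene"):
    i=np.load(n+"0.npz");P=loc(cloud(i));f=i["frame"].astype(int)
    near=(abs(P[...,0])<.04)&(abs(P[...,1])<.075)
    bar=near&(P[...,2]>.145)&(f.max(-1)<60)&(abs(P[...,1])<.03); q=P[bar]
    print(n,"bar",len(q),np.percentile(q,[2,50,98],axis=0).round(4).tolist())
    for s in(1,-1):
        c=near&(s*P[...,1]>.03)&(P[...,2]>.11); q=P[c]; k=q[np.argsort(-q[:,2])[:8]]
        print(s,len(q),np.percentile(q,[5,50,95],axis=0).round(4).tolist(),"top",k.mean(0).round(4))
E
```

```text
top bar 106 [[-0.0076, -0.02, 0.1496], [-0.0021, -0.0004, 0.1625], [0.0053, 0.0194, 0.1664]]
1 155 [[-0.0161, 0.0319, 0.1185], [-0.0001, 0.0424, 0.1329], [0.0199, 0.0553, 0.141]] top [-0.0148  0.0431  0.1429]
-1 162 [[-0.0151, -0.0568, 0.1169], [-0.0001, -0.0443, 0.1341], [0.0198, -0.032, 0.1443]] top [-0.0122 -0.0426  0.1468]
scene bar 110 [[-0.0028, -0.0223, 0.146], [0.0035, -0.0017, 0.1589], [0.0081, 0.0185, 0.1661]]
1 162 [[-0.0132, 0.0319, 0.114], [0.006, 0.0419, 0.1309], [0.023, 0.0538, 0.1416]] top [-0.0101  0.043   0.1428]
-1 180 [[-0.0135, -0.0578, 0.113], [0.0062, -0.045, 0.132], [0.0223, -0.0329, 0.1447]] top [-0.0126 -0.0444  0.146 ]
```

>>> send_rows --rows '[[8.5, [0, 0, -5], -10], [8.5, [3, -6, 0], -10], [8.5, [3, -5, 0], -10], [8.5, [4, -4, 0], -10], [8.5, [5, -3.5, 0], -10], [8.5, [5, -2, 0], -10], [8.5, [5, -1, 0], -10], [8.5, [5, 0, 0], -10], [8.5, [6, 0, 0], -10], [8.5, [6, 0, 0], -10]]'

```text
t: 1.35
tool_pos: [0.1983, -0.1407, 0.2924]
tool_rot: [-1.701, -2.579, -0.01]
contact_force: [1.0, -0.0, -0.0]
opening: 0.0849
grip_force: 0.0
```

>>> send_rows --rows '[[0, [1, 5, 0], -0.9], [0, [1, 5, 0], 0], [0, [1, 5, 0], 0], [0, [1, 5, 0], 0], [0, [1, 5, 0], 0], [0, [1, 5, 0], 0], [0, [0.6, 5, 0], 0], [0, [0, 5, 0], 0], [0, [0, 3.7, 0], 0], [0, [0, 0, 0], 0]]'

```text
t: 2.6
tool_pos: [0.5724, 0.0953, 0.2852]
tool_rot: [-1.685, -2.59, -0.006]
contact_force: [-0.5, -0.7, -0.5]
opening: 0.0005
grip_force: 0.0
```

Run:
```python
from h import *
from station import ctrl
wr(ctrl.get_obs())
i=ctrl.get_image("wrist");cv2.imwrite("pics/w1.png",i["frame"][:,:,::-1]);np.savez("w1.npz",**i)
P=loc(cloud(i));f=i["frame"].astype(int)
near=(abs(P[...,0])<.04)&(abs(P[...,1])<.075)
bar=near&(P[...,2]>.145)&(P[...,2]<.17)&(f.max(-1)<60)&(abs(P[...,1])<.03); q=P[bar]
print("bar",len(q),np.percentile(q,[2,50,98],axis=0).round(4).tolist() if len(q) else 0)
for s in(1,-1):
    c=near&(s*P[...,1]>.03)&(P[...,2]>.11)&(P[...,2]<.16); q=P[c]; 
    if len(q): k=q[np.argsort(-q[:,2])[:20]];print(s,len(q),np.percentile(q,[5,50,95],axis=0).round(4).tolist(),"top",k.mean(0).round(4))
m=(P[...,2]>.080)&(P[...,2]<.09)&(abs(P[...,0])<.09)&(abs(P[...,1])<.12); print("rim",np.percentile(P[m],[0.5,50,99.5],axis=0).round(4).tolist())
```

```text
t 2.6 tcp heater mm [-19.   -2.6 285.2] rotv [-1.685 -2.59  -0.006] F [-0.5 -0.7 -0.5] open 0.5
tool x yaw rel heater 89.81362838920606 tilt [ 0.046 -0.025 -0.999]
bar 834 [[-0.007, -0.0191, 0.1503], [-0.0009, 0.0024, 0.1611], [0.0058, 0.022, 0.1628]]
1 1271 [[-0.0159, 0.0323, 0.1167], [0.0006, 0.0444, 0.1314], [0.0196, 0.0568, 0.14]] top [-0.0161  0.0432  0.1414]
-1 1025 [[-0.0152, -0.0539, 0.1164], [0.0018, -0.0404, 0.1321], [0.0203, -0.0316, 0.1423]] top [-0.0137 -0.0386  0.1448]
rim [[-0.0745, -0.0973, 0.0824], [0.0149, 0.0222, 0.0847], [0.0737, 0.0997, 0.0868]]
```

View pics/w1.png

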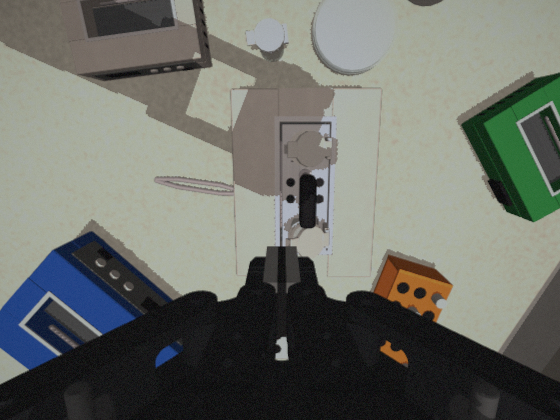

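Wrist view: handle bar at (308,200), one cover at (318,148) with its tab to the left, and the other at (312,235). The tool looks about 3° tilted, so I'll let it settle and re-read.

>>> send_rows --rows '[[0, [4.8, -0.3, 0], 0], [0, [0, 0, 0], 0], [0, [0, 0, 0], 0]]'

```text
t: 3.02
tool_pos: [0.549, 0.1366, 0.2895]
tool_rot: [-1.688, -2.592, -0.009]
contact_force: [-0.4, -0.4, 0.4]
opening: -0.0003
grip_force: 0.0
```

```bash
cat >> h.py <<'E'
def mv(o,tgt): # heater-frame target mm -> tool shift cm
    Rm=R.from_rotvec(o["tool_rot"]).as_matrix(); t=np.array(tgt)/1000; w=np.r_[H.T@t[:2]+C,t[2]]
    print("to",tgt,"tool cm",(Rm.T@(w-o["tool_pos"])*100).round(2))
E
python3 - <<'E'
from h import *
from station import ctrl
o=ctrl.get_obs();wr(o);print(o["q"].round(3));mv(o,[-22,45,160]);mv(o,[-22,45,146])
E
```

```text
t 3.02 tcp heater mm [-23.6  44.7 289.5] rotv [-1.688 -2.592 -0.009] F [-0.4 -0.4  0.4] open -0.3
tool x yaw rel heater 89.73400671962125 tilt [ 0.044 -0.022 -0.999]
[ 0.095 -0.097  1.664  0.035  1.609 -0.32 ]
to [-22, 45, 160] tool cm [-0.53  0.44 12.94]
to [-22, 45, 146] tool cm [-0.59  0.47 14.33]
```

>>> send_rows --rows '[[0, [-0.2, 0.2, 4], 0], [0, [-0.2, 0.2, 4], 0], [0, [-0.1, 0, 4], 0], [0, [-0.1, 0, 1.2], 0], [0, [0, 0, 0.6], 0], [0, [0, 0, 0.3], 0], [0, [0, 0, 0.3], 0], [0, [0, 0, 0], 0]]'

```text
t: 4.03
tool_pos: [0.5505, 0.1379, 0.1457]
tool_rot: [-1.688, -2.592, -0.01]
contact_force: [-0.2, -0.6, -0.8]
opening: 0.0004
grip_force: 0.0
```

>>> send_rows --rows '[[0, [0, 0, 0.3], 0], [0, [0, 0, 0.3], 0], [0, [0, 0, 0.3], 0], [0, [0, 0, 0.3], 0], [0, [0, 0, 0.2], 0], [0, [0, 0, 0], 0]]'

```text
t: 4.78
tool_pos: [0.5495, 0.1381, 0.1316]
tool_rot: [-1.688, -2.591, -0.008]
contact_force: [-1.6, -1.7, 4.3]
opening: 0.0001
grip_force: 2.1
```

>>> send_rows --rows '[[0, [0, 0, 0.15], 0], [0, [0, 0, 0.15], 0], [0, [0, 0, 0], 0]]'

```text
t: 5.15
tool_pos: [0.5492, 0.1385, 0.1274]
tool_rot: [-1.688, -2.591, -0.008]
contact_force: [-0.0, -0.2, 0.9]
opening: 0.0004
grip_force: 0.0
```

>>> send_rows --rows '[[0, [0, 0, 0.15], 0], [0, [0, 0, 0.1], 0], [0, [0, 0, 0], 0]]'

```text
t: 5.52
tool_pos: [0.5493, 0.1385, 0.1253]
tool_rot: [-1.688, -2.591, -0.009]
contact_force: [0.1, -0.0, 1.0]
opening: -0.0001
grip_force: 0.0
```

>>> send_rows --rows '[[0, [0, 0, -3], 0], [0, [0, 0, -3], 0], [0, [-3, 0, 0], 0], [0, [-3, 0, 0], 0], [0, [-2.9, 0, 0], 0], [0, [0, 0, 2], 0], [0, [0, 0, 0.8], 0], [0, [0, 0, 0], 0]]'

```text
t: 6.52
tool_pos: [0.5851, 0.057, 0.1517]
tool_rot: [-1.685, -2.589, -0.006]
contact_force: [-0.5, 0.8, -0.3]
opening: -0.0002
grip_force: 0.0
```

```bash
cat > caps.py <<'E'
from h import *
def caps(i,dz=0,b=np.zeros(2)):
    P=loc(cloud(i)); q=P-[b[0],b[1],dz]
    for s in(1,-1):
        c=(abs(q[...,0])<.03)&(abs(s*q[...,1]-.043)<.014)&(q[...,2]>.112)&(q[...,2]<.155);k=q[c]
        if len(k)>20:
            f=k[(k[:,0]>-.015)&(k[:,0]<.012)]; A=np.c_[f[:,0],np.ones(len(f))];s_=np.linalg.lstsq(A,f[:,2],rcond=None)[0]
            print("cap",s,len(k),"maxz",np.percentile(k[:,2],98).round(4),"slope",s_.round(3))
E
python3 - <<'E'
from caps import *
from station import ctrl
o=ctrl.get_obs();wr(o);mv(o,[-22,-43,146])
for n in("top","scene"): print(n);caps(ctrl.get_image(n))
E
```

```text
t 6.53 tcp heater mm [-23.  -42.7 151.7] rotv [-1.685 -2.589 -0.006] F [-0.5  0.8 -0.3] open -0.2
tool x yaw rel heater 89.79427756458071 tilt [ 0.046 -0.025 -0.999]
to [-22, -43, 146] tool cm [-0.06  0.12  0.57]
top
cap 1 65 maxz 0.1289 slope [0.036 0.125]
scene
cap 1 138 maxz 0.1295 slope [-0.077  0.125]
cap -1 166 maxz 0.1465 slope [-0.81   0.136]
```

Left cover is shut, with a flat slope of about 0. Now the right one.

>>> send_rows --rows '[[0, [0, 0, 0.6], 0], [0, [0, 0, 0.3], 0], [0, [0, 0, 0.3], 0], [0, [0, 0, 0.3], 0], [0, [0, 0, 0.3], 0], [0, [0, 0, 0.2], 0], [0, [0, 0, 0], 0]]'

```text
t: 7.5
tool_pos: [0.5836, 0.0556, 0.133]
tool_rot: [-1.686, -2.588, -0.0]
contact_force: [-8.5, -4.0, 4.0]
opening: 0.0002
grip_force: 5.0
```

>>> send_rows --rows '[[0, [0, 0, 0.15], 0], [0, [0, 0, 0.15], 0], [0, [0, 0, 0.15], 0], [0, [0, 0, 0], 0]]'

```text
t: 8.0
tool_pos: [0.5821, 0.055, 0.1279]
tool_rot: [-1.685, -2.586, 0.005]
contact_force: [-11.1, -7.9, 3.6]
opening: -0.0001
grip_force: 7.0
```

Sideways force means the finger went down in front of the tab. I'll lift, move 9 mm rearward and retry.

>>> send_rows --rows '[[0, [0, -0.1, -1], 0], [0, [0, -0.1, -1.5], 0], [0, [0, 0, 0], 0]]'

```text
t: 8.38
tool_pos: [0.5864, 0.0554, 0.1568]
tool_rot: [-1.69, -2.595, -0.013]
contact_force: [-0.3, -0.2, -0.2]
opening: 0.0004
grip_force: 0.0
```

Run:
```python
from caps import *
from station import ctrl
o=ctrl.get_obs();wr(o);mv(o,[-12,-43,150])
for n in("top","scene"):
    i=ctrl.get_image(n); print(n);caps(i)
    P=cloud(i);q=loc(P);m=(P[...,2]>.080)&(P[...,2]<.092)&(abs(q[...,0])<.09)&(abs(q[...,1])<.115)
    print(cv2.minAreaRect(P[m][:,:2].astype(np.float32)))
    if n=="scene":cv2.imwrite("pics/s2.png",cv2.resize(i["frame"][160:280,270:390,::-1],None,fx=4,fy=4))
```

```text
t 8.38 tcp heater mm [-22.5 -44.7 156.8] rotv [-1.69  -2.595 -0.013] F [-0.3 -0.2 -0.2] open 0.4
tool x yaw rel heater 89.75448453096442 tilt [ 0.042 -0.018 -0.999]
to [-12, -43, 150] tool cm [0.15 1.07 0.66]
top
cap 1 60 maxz 0.1295 slope [0.157 0.126]
((0.5576456189155579, 0.11016232520341873), (0.2468906044960022, 0.11530423164367676), 80.52606964111328)
scene
cap 1 134 maxz 0.1294 slope [-0.125  0.125]
cap -1 158 maxz 0.1436 slope [-0.613  0.133]
((0.5888528823852539, 0.10398171842098236), (0.15591442584991455, 0.20130914449691772), 23.99713706970215)
```

View pics/s2.png

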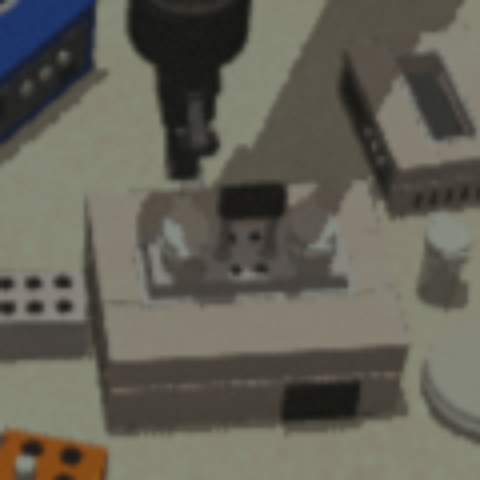

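The heater hasn't moved. The right cover, at left in this crop (175,230), is still up, and the left cover at (312,232) lies flat. Retrying at x = -11.

>>> send_rows --rows '[[0, [0.15, 1.1, 0], 0], [0, [0, 0, 0.6], 0], [0, [0, 0, 0.4], 0], [0, [0, 0, 0.4], 0], [0, [0, 0, 0.3], 0], [0, [0, 0, 0.3], 0], [0, [0, 0, 0.3], 0], [0, [0, 0, 0], 0]]'

```text
t: 9.48
tool_pos: [0.5934, 0.0617, 0.1316]
tool_rot: [-1.688, -2.591, -0.009]
contact_force: [-1.7, -0.7, 2.6]
opening: 0.0001
grip_force: 1.3
```

>>> send_rows --rows '[[0, [0, 0, 0.2], 0], [0, [0, 0, 0.15], 0], [0, [0, 0, 0], 0]]'

```text
t: 9.85
tool_pos: [0.5928, 0.0621, 0.1268]
tool_rot: [-1.687, -2.59, -0.008]
contact_force: [-0.0, 0.9, -0.3]
opening: -0.0002
grip_force: 0.1
```

>>> send_rows --rows '[[0, [0, 0, 0.15], 0], [0, [0, 0, -3], 0], [0, [0, 0, -6], 0], [8.5, [0, 0, -4], 0], [8.5, [3, 0, 0], 0], [8.5, [1.3, 0, 0], 0], [8.5, [0, 0, 0], 0]]'

```text
t: 10.72
tool_pos: [0.58, 0.0977, 0.2566]
tool_rot: [-1.685, -2.591, -0.007]
contact_force: [-0.1, 0.8, -0.5]
opening: 0.0724
grip_force: 0.0
```

Run:
```python
from caps import *
from station import ctrl
o=ctrl.get_obs();wr(o);
for n in("top","scene","wrist"):
    i=ctrl.get_image(n); print(n);caps(i)
    P=loc(cloud(i));f=i["frame"].astype(int)
    q=P[(abs(P[...,0])<.03)&(P[...,2]>.145)&(P[...,2]<.17)&(f.max(-1)<60)&(abs(P[...,1])<.03)]
    if len(q):print("bar",len(q),np.percentile(q,[2,50,98],axis=0).round(4).tolist())
    if n=="wrist":
        q=P[(P[...,2]>.147)&(P[...,2]<.168)&(abs(P[...,0])<.03)&(abs(P[...,1])<.03)]
        print("barw",len(q),np.percentile(q,[2,50,98],axis=0).round(4).tolist(), cv2.minAreaRect(q[:,:2].astype(np.float32)));cv2.imwrite("pics/w3.png",i["frame"][:,:,::-1])
mv(o,[0,0,190]);mv(o,[0,0,131])
```

```text
t 10.72 tcp heater mm [-11.1  -3.5 256.6] rotv [-1.685 -2.591 -0.007] F [-0.1  0.8 -0.5] open 72.4
tool x yaw rel heater 89.81958804133583 tilt [ 0.045 -0.024 -0.999]
top
cap 1 59 maxz 0.1291 slope [0.072 0.126]
cap -1 109 maxz 0.1289 slope [0.037 0.126]
scene
cap 1 140 maxz 0.131 slope [-0.06   0.125]
cap -1 143 maxz 0.1302 slope [-0.17   0.125]
bar 115 [[-0.0045, -0.0221, 0.1454], [0.0041, -0.0011, 0.1585], [0.0083, 0.0194, 0.1649]]
wrist
cap 1 1526 maxz 0.1257 slope [-0.005  0.124]
cap -1 1238 maxz 0.1261 slope [-0.015  0.124]
bar 1012 [[-0.0064, -0.019, 0.1524], [-0.0004, 0.0028, 0.1612], [0.0061, 0.0222, 0.163]]
barw 1047 [[-0.0064, -0.0196, 0.1535], [0.0001, 0.0024, 0.1612], [0.0064, 0.0221, 0.163]] ((0.0003026374615728855, 0.00027599185705184937), (0.013475223444402218, 0.04436197876930237), 0.14125585556030273)
to [0, 0, 190] tool cm [0.05 1.27 6.64]
to [0, 0, 131] tool cm [-0.21  1.41 12.53]
```

View pics/w3.png

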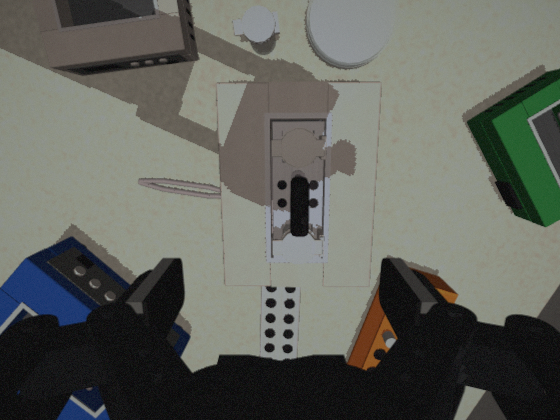

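Both covers are shut: they're flat at (300,150) and (297,250), with slopes of about 0. The handle bar is at (299,207). Descending to grip it lightly.

>>> send_rows --newtons 20 --rows '[[8.5, [0.1, 1.4, 4], 0], [8.5, [-0.1, 0, 4], 0], [8.5, [-0.1, 0, 2.5], 0], [8.5, [0, 0, 1.8], 0], [4, [0, 0, 0], 0], [1, [0, 0, 0], 0], [1, [0, 0, 0], 0], [1, [0, 0, 0], 0], [1, [0, 0, 0], 0], [1, [0, 0, 0], 0]]'

```text
t: 12.12
tool_pos: [0.5895, 0.1057, 0.136]
tool_rot: [-1.688, -2.592, -0.009]
contact_force: [-3.4, -1.6, 5.6]
opening: 0.0134
grip_force: 22.0
```

Run:
```python
from caps import *
from station import ctrl
o=ctrl.get_obs();wr(o);print(o["grip_force"],o["wrist_torque"])
```

```text
t 12.12 tcp heater mm [ 9.00e-01 -1.00e-01  1.36e+02] rotv [-1.688 -2.592 -0.009] F [-3.4 -1.6  5.6] open 13.4
tool x yaw rel heater 89.75718173213824 tilt [ 0.044 -0.021 -0.999]
22.00987458229065 [-0.14681198  0.39139825  0.12947668]
```

>>> send_rows --rows '[[1, [0, 0.3, 0], 0], [1, [0, 0.3, 0], 0], [1, [0, 0.2, -0.1], 0]]'

```text
t: 12.5
tool_pos: [0.593, 0.1073, 0.1367]
tool_rot: [-1.683, -2.586, 0.007]
contact_force: [-17.0, -7.0, 12.9]
opening: 0.0135
grip_force: 26.2
```

```bash
cat > st.py <<'E'
from caps import *
from station import ctrl
def st(n="scene"):
    o=ctrl.get_obs();wr(o);print("grip",o["grip_force"].round(1),"T",o["wrist_torque"].round(2))
    i=ctrl.get_image(n);P=cloud(i);q=loc(P);f=i["frame"].astype(int)
    m=(q[...,2]>.080)&(q[...,2]<.092)&(abs(q[...,0])<.1)&(abs(q[...,1])<.115)
    r=cv2.minAreaRect(P[m][:,:2].astype(np.float32));print("heater",np.round(r[0],4),np.round(r[1],3),round(r[2],2),"z",np.median(q[m][:,2]).round(4))
    # block top between vials/handle, rear strip and end strips (heater frame)
    g=q[(abs(q[...,0])<.028)&(abs(q[...,1])<.068)&(q[...,2]>.094)&(q[...,2]<.135)]
    e=g[(abs(g[:,1])>.0595)&(g[:,2]<.12)]
    for s in(1,-1):
        k=g[(abs(s*g[:,1]-.043)<.012)&(g[:,2]>.118)]
        if len(k)>20:
            A=np.c_[k[:,0],np.ones(len(k))];print(" cover",s,len(k),"slope,z0",np.linalg.lstsq(A,k[:,2],rcond=None)[0].round(4))
    if len(e)>5:
        A=np.c_[e[:,:2],np.ones(len(e))];print(" blocktop ends",len(e),"fit",np.linalg.lstsq(A,e[:,2],rcond=None)[0].round(4),"med",np.median(e[:,2]).round(4))
    return i
if __name__=="__main__": st()
E
python3 st.py
```

```text
t 12.5 tcp heater mm [  4.7  -0.  136.7] rotv [-1.683 -2.586  0.007] F [-17.   -7.   12.9] open 13.5
tool x yaw rel heater 89.7602768592356 tilt [ 0.044 -0.034 -0.998]Traceback (most recent call last):
  File "st.py", line 18, in <module>
    if __name__=="__main__": st()
                             ~~^^
  File "st.py", line 4, in st
    o=ctrl.get_obs();wr(o);print("grip",o["grip_force"].round(1),"T",o["wrist_torque"].round(2))
                                        ^^^^^^^^^^^^^^^^^^^^^
AttributeError: 'float' object has no attribute 'round'
```

```bash
sed -i 's/o\["grip_force"\].round(1)/round(float(o["grip_force"]),1)/' st.py; python3 st.py
```

```text
t 12.5 tcp heater mm [  4.7  -0.  136.7] rotv [-1.683 -2.586  0.007] F [-17.   -7.   12.9] open 13.5
tool x yaw rel heater 89.7602768592356 tilt [ 0.044 -0.034 -0.998]
grip 26.2 T [-1.33  3.41  0.24]
heater [0.5884 0.104 ] [0.158 0.202] 23.65 z 0.0864
 cover 1 119 slope,z0 [-0.1326  0.1272]
 cover -1 120 slope,z0 [-0.1215  0.127 ]
 blocktop ends 61 fit [-0.0231 -0.0003  0.0998] med 0.0996
```

>>> send_rows --rows '[[1, [0, 0.2, -0.2], 0], [1, [0, 0.2, -0.2], 0], [1, [0, 0.1, 0], 0]]'

```text
t: 12.92
tool_pos: [0.5954, 0.1084, 0.1372]
tool_rot: [-1.681, -2.582, 0.014]
contact_force: [-17.2, -8.2, 7.6]
opening: 0.0139
grip_force: 30.0
```

```bash
python3 st.py
```

```text
t 12.93 tcp heater mm [  7.3  -0.  137.2] rotv [-1.681 -2.582  0.014] F [-17.2  -8.2   7.6] open 13.9
tool x yaw rel heater 89.73923221879897 tilt [ 0.045 -0.041 -0.998]
grip 30.0 T [-1.69  3.48  0.22]
heater [0.5894 0.1043] [0.155 0.202] 23.51 z 0.0865
 cover 1 116 slope,z0 [-0.1358  0.1283]
 cover -1 114 slope,z0 [-0.1805  0.1279]
 blocktop ends 59 fit [-0.0925  0.0019  0.1007] med 0.0998
```

>>> send_rows --rows '[[1, [0, -0.4, -0.2], 0], [1, [0, -0.4, -0.1], 0], [1, [0, -0.4, -0.1], 0], [1, [0, -0.4, -0.1], 0], [1, [0, -0.4, -0.1], 0], [1, [0, -0.3, 0], 0]]'

```text
t: 13.72
tool_pos: [0.5757, 0.1018, 0.139]
tool_rot: [-1.682, -2.583, 0.0]
contact_force: [-0.1, -0.2, -30.1]
opening: 0.0137
grip_force: 20.0
```

```bash
python3 st.py
```

```text
t 13.72 tcp heater mm [-13.3   2.  139. ] rotv [-1.682 -2.583  0.   ] F [ -0.1  -0.2 -30.1] open 13.7
tool x yaw rel heater 89.71765221944722 tilt [ 0.05  -0.033 -0.998]
grip 20.0 T [-0.19 -0.46 -0.03]
heater [0.5743 0.0993] [0.157 0.201] 23.83 z 0.0866
 cover 1 106 slope,z0 [-0.188   0.1256]
 cover -1 109 slope,z0 [-0.1569  0.1261]
 blocktop ends 47 fit [-0.1237  0.0052  0.1002] med 0.101
```

The 30 N upward pull unloaded the feet, and the heater slid about 15 mm towards its front. I'll ease it back while its feet are still unloaded, then rock with far less pull.

>>> send_rows --rows '[[1, [0, 0.4, 0], 0], [1, [0, 0.4, 0], 0], [1, [0, 0.4, 0], 0], [1, [0, 0.2, 0], 0], [1, [0, 0, 0], 0]]'

```text
t: 14.4
tool_pos: [0.5897, 0.1076, 0.1393]
tool_rot: [-1.683, -2.584, -0.002]
contact_force: [0.0, 0.3, -30.6]
opening: 0.0138
grip_force: 20.1
```

```bash
python3 st.py
```

```text
t 14.4 tcp heater mm [  1.8   1.6 139.3] rotv [-1.683e+00 -2.584e+00 -2.000e-03] F [  0.    0.3 -30.6] open 13.8
tool x yaw rel heater 89.72453080673884 tilt [ 0.049 -0.031 -0.998]
grip 20.1 T [-0.12 -0.41  0.06]
heater [0.5882 0.105 ] [0.156 0.201] 23.51 z 0.0864
 cover 1 123 slope,z0 [-0.1264  0.1281]
 cover -1 124 slope,z0 [-0.1453  0.128 ]
 blocktop ends 53 fit [-0.0119 -0.0113  0.1014] med 0.1019
```

>>> send_rows --rows '[[1, [-0.1, 0, 0], 0], [1, [0, 0, 0.2], 0], [1, [0, 0, 0.2], 0], [1, [0, 0, 0], 0]]'

```text
t: 14.95
tool_pos: [0.5913, 0.1068, 0.1392]
tool_rot: [-1.685, -2.587, -0.005]
contact_force: [-3.2, -0.5, -25.5]
opening: 0.0135
grip_force: 20.7
```

```bash
python3 st.py
```

```text
t 14.95 tcp heater mm [  3.    0.2 139.2] rotv [-1.685 -2.587 -0.005] F [ -3.2  -0.5 -25.5] open 13.5
tool x yaw rel heater 89.74149184268344 tilt [ 0.047 -0.027 -0.999]
grip 20.7 T [-0.05  0.46  0.08]
heater [0.5898 0.1047] [0.158 0.202] 23.14 z 0.0867
 cover 1 124 slope,z0 [-0.0919  0.1276]
 cover -1 120 slope,z0 [-0.0886  0.128 ]
 blocktop ends 59 fit [-0.0344  0.002   0.1016] med 0.1012
```

>>> send_rows --rows '[[1, [0, 0, 0.2], 0], [1, [0, 0, 0.1], 0], [1, [0, 0, 0], 0]]'

```text
t: 15.38
tool_pos: [0.5926, 0.1067, 0.1389]
tool_rot: [-1.686, -2.589, -0.007]
contact_force: [-6.4, 0.3, -17.3]
opening: 0.0135
grip_force: 21.8
```

```bash
python3 st.py
```

```text
t 15.38 tcp heater mm [  4.1  -0.4 138.9] rotv [-1.686 -2.589 -0.007] F [ -6.4   0.3 -17.3] open 13.5
tool x yaw rel heater 89.75025288104794 tilt [ 0.046 -0.024 -0.999]
grip 21.8 T [0.   1.12 0.09]
heater [0.5906 0.1042] [0.157 0.201] 23.3 z 0.0864
 cover 1 117 slope,z0 [-0.1156  0.1278]
 cover -1 123 slope,z0 [-0.1125  0.128 ]
 blocktop ends 61 fit [-0.0568 -0.0016  0.1014] med 0.1009
```

>>> send_rows --rows '[[1, [0, 0, 0.2], 0], [1, [0, 0.2, 0.1], 0], [1, [0, 0.2, 0], 0]]'

```text
t: 15.8
tool_pos: [0.5958, 0.108, 0.1395]
tool_rot: [-1.685, -2.589, -0.004]
contact_force: [-17.4, -3.2, -0.1]
opening: 0.0139
grip_force: 29.6
```

```bash
python3 st.py
```

```text
t 15.8 tcp heater mm [  7.6  -0.6 139.5] rotv [-1.685 -2.589 -0.004] F [-17.4  -3.2  -0.1] open 13.9
tool x yaw rel heater 89.76435653596681 tilt [ 0.045 -0.027 -0.999]
grip 29.6 T [-0.62  3.4   0.08]
heater [0.5901 0.1043] [0.156 0.201] 24.05 z 0.0865
 cover 1 117 slope,z0 [-0.1265  0.1286]
 cover -1 115 slope,z0 [-0.1514  0.1289]
 blocktop ends 59 fit [-0.0566 -0.0065  0.1021] med 0.1016
```

>>> send_rows --rows '[[1, [0, -0.4, 0.1], 0], [1, [0, -0.4, 0.2], 0], [1, [0, -0.2, 0.1], 0]]'

```text
t: 16.23
tool_pos: [0.5919, 0.106, 0.1391]
tool_rot: [-1.692, -2.597, -0.024]
contact_force: [-1.1, 5.2, -1.6]
opening: 0.0133
grip_force: 27.6
```

```bash
python3 st.py
```

```text
t 16.23 tcp heater mm [  3.2  -0.7 139.1] rotv [-1.692 -2.597 -0.024] F [-1.1  5.2 -1.6] open 13.3
tool x yaw rel heater 89.76795447455558 tilt [ 0.044 -0.01  -0.999]
grip 27.6 T [ 0.76  0.95 -0.04]
heater [0.5895 0.1039] [0.158 0.202] 23.8 z 0.0864
 cover 1 121 slope,z0 [-0.1277  0.1279]
 cover -1 119 slope,z0 [-0.1307  0.1282]
 blocktop ends 60 fit [-0.0653 -0.0033  0.1021] med 0.1019
```

>>> send_rows --rows '[[1, [0, -0.4, 0.1], 0], [1, [0, -0.4, 0.1], 0], [1, [0, -0.3, 0], 0]]'

```text
t: 16.65
tool_pos: [0.5868, 0.1031, 0.1399]
tool_rot: [-1.697, -2.606, -0.041]
contact_force: [9.8, 9.1, -4.4]
opening: 0.0139
grip_force: 24.7
```

```bash
python3 st.py
```

```text
t 16.65 tcp heater mm [ -2.7  -1.4 139.9] rotv [-1.697 -2.606 -0.041] F [ 9.8  9.1 -4.4] open 13.9
tool x yaw rel heater 89.78238424541718 tilt [ 0.041  0.005 -0.999]
grip 24.7 T [ 1.82 -1.83 -0.08]
heater [0.5887 0.104 ] [0.157 0.202] 24.27 z 0.0864
 cover 1 123 slope,z0 [-0.1093  0.1285]
 cover -1 123 slope,z0 [-0.1445  0.1279]
 blocktop ends 63 fit [-0.022   0.0098  0.1025] med 0.1023
```

>>> send_rows --rows '[[1, [0, -0.3, 0], 0], [1, [0, -0.3, 0], 0], [1, [0, -0.3, 0], 0]]'

```text
t: 17.08
tool_pos: [0.5816, 0.1005, 0.1419]
tool_rot: [-1.7, -2.61, -0.052]
contact_force: [13.9, 13.5, -1.0]
opening: 0.0139
grip_force: 40.9
```

```bash
python3 st.py
```

```text
t 17.07 tcp heater mm [ -8.5  -1.5 141.9] rotv [-1.7   -2.61  -0.052] F [13.9 13.5 -1. ] open 13.9
tool x yaw rel heater 89.79102010510258 tilt [ 0.04   0.014 -0.999]
grip 40.9 T [ 2.59 -2.99 -0.07]
heater [0.5872 0.1031] [0.157 0.202] 23.33 z 0.0878
 cover 1 121 slope,z0 [-0.1246  0.129 ]
 cover -1 120 slope,z0 [-0.1208  0.129 ]
 blocktop ends 61 fit [-0.0425  0.0156  0.1035] med 0.1031
```

```bash
cat > wf.py <<'E'
from caps import *
from station import ctrl
def fit(k,name):
    if len(k)<30: print(name,len(k));return
    A=np.c_[k[:,:2],np.ones(len(k))]; w=np.ones(len(k),bool)
    for _ in range(4):
        c=np.linalg.lstsq(A[w],k[w,2],rcond=None)[0]; r=abs(A@c-k[:,2]); w=r<max(.0015,np.median(r)*2)
    print(name,w.sum(),"slope x,y",c[:2].round(3),"z0",c[2].round(4))
def run():
    o=ctrl.get_obs();wr(o)
    i=ctrl.get_image("wrist");P=cloud(i);q=loc(P)
    x,y,z=q[...,0],q[...,1],q[...,2]
    fit(q[(abs(x)>.034)&(abs(x)<.068)&(y>-.095)&(y<.095)&(z>.07)&(z<.1)],"heater")
    for s in(1,-1): fit(q[(abs(x+.002)<.014)&(abs(s*y-.043)<.012)&(z>.115)&(z<.16)],f"cover{s}")
    fit(q[(abs(x)<.022)&(abs(y)>.0585)&(abs(y)<.0655)&(z>.092)&(z<.13)],"blockends")
    m=(z>.078)&(z<.093)&(abs(x)<.1)&(abs(y)<.125)
    p=P[m]; r=cv2.minAreaRect(p[:,:2].astype(np.float32)); print("heater rect",np.round(r[0],4),np.round(r[1],3),round(r[2],2),loc([*r[0],0])[:2].round(4))
    return i
if __name__=="__main__":
    i=run()
    import sys
    if len(sys.argv)>1: cv2.imwrite(sys.argv[1],i["frame"][:,:,::-1])
E
python3 wf.py pics/w4.png
```

```text
t 17.12 tcp heater mm [ -8.9  -1.6 141.9] rotv [-1.7   -2.61  -0.051] F [12.8 10.2 -7.2] open 13.5
tool x yaw rel heater 89.79270917600812 tilt [ 0.04   0.013 -0.999]
heater 24512 slope x,y [0.022 0.001] z0 0.0862
cover1 2678 slope x,y [0.013 0.013] z0 0.1292
cover-1 562 slope x,y [0.012 0.015] z0 0.1299
blockends 784 slope x,y [ 0.056 -0.211] z0 0.1163
heater rect [0.5862 0.1068] [0.15  0.195] 23.89 [-0.0017  0.0023]
```

View pics/w4.png

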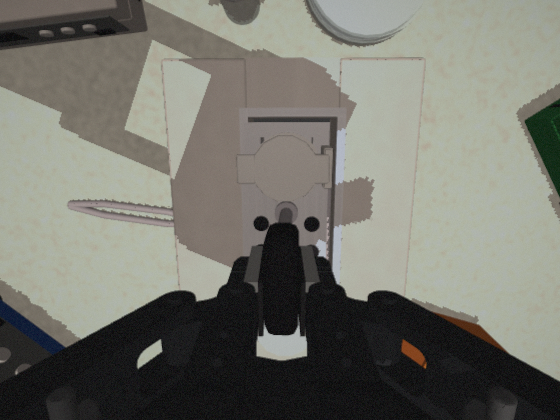

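The wrist view shows the heater itself tipping: heater slope 0.022, block only 0.013. The full-height pinch locks the bar square to the tool. I'll return to neutral and re-grip only the top ~8 mm of the bar, so the block can pivot between the pads.

>>> send_rows --rows '[[1, [0, 0.4, 0], 0], [1, [0, 0.4, 0.1], 0], [1, [0, 0.3, 0.1], 0], [3, [0, 0, 0], 0], [4, [0, 0, 0], 0], [4, [0, 0, -0.8], 0], [4, [0, 0, -0.8], 0], [4, [0, 0, 0], 0]]'

```text
t: 18.18
tool_pos: [0.5806, 0.1001, 0.145]
tool_rot: [-1.689, -2.592, -0.011]
contact_force: [-0.8, 0.3, 0.6]
opening: 0.0399
grip_force: 0.0
```

```bash
cat >> wf.py <<'E'
E
sed -i 's/^    m=(z>.078)/    k=q[(z>.14)\&(z<.17)\&(abs(x)<.025)\&(y>.005)\&(y<.03)];print("bar?",len(k),np.percentile(k,[2,50,98],axis=0).round(4).tolist() if len(k) else "")\n    m=(z>.078)/' wf.py; python3 wf.py; python3 st.py|tail -5
```

```text
t 18.18 tcp heater mm [ -9.5  -1.5 145. ] rotv [-1.689 -2.592 -0.011] F [-0.8  0.3  0.6] open 39.9
tool x yaw rel heater 89.73830592460146 tilt [ 0.044 -0.02  -0.999]
heater 22998 slope x,y [-0.002  0.   ] z0 0.0847
cover1 2606 slope x,y [-0.041  0.004] z0 0.1273
cover-1 1133 slope x,y [-0.048 -0.005] z0 0.1268
blockends 682 slope x,y [ 0.002 -0.216] z0 0.114
bar? 2095 [[-0.0102, 0.0052, 0.1474], [-0.0017, 0.0116, 0.1634], [0.0224, 0.0204, 0.1684]]
heater rect [0.5854 0.1042] [0.15  0.197] 23.87 [-0.0035  0.0003]
grip 0.0 T [ 0.02  0.03 -0.04]
heater [0.5863 0.1017] [0.157 0.202] 24.19 z 0.0863
 cover 1 112 slope,z0 [-0.1231  0.1276]
 cover -1 121 slope,z0 [-0.1344  0.1272]
 blocktop ends 54 fit [-0.0408  0.0036  0.1016] med 0.1016
```

>>> send_rows --newtons 20 --rows '[[4, [0, 0.5, -0.6], 0], [4, [0, 0.5, -0.5], 0], [2, [0, 0, 0], 0], [1, [0, 0, 0], 0], [1, [0, 0, 0], 0], [1, [0, 0, 0], 0], [1, [0, 0, 0], 0]]'

```text
t: 19.15
tool_pos: [0.589, 0.1036, 0.1549]
tool_rot: [-1.687, -2.59, -0.007]
contact_force: [-5.0, -2.3, 5.7]
opening: 0.0132
grip_force: 23.6
```

```bash
python3 wf.py
```

```text
t 19.15 tcp heater mm [ -0.5  -1.8 154.9] rotv [-1.687 -2.59  -0.007] F [-5.  -2.3  5.7] open 13.2
tool x yaw rel heater 89.73905310335417 tilt [ 0.044 -0.024 -0.999]
heater 22437 slope x,y [-0.002  0.001] z0 0.0847
cover1 2315 slope x,y [-0.07   0.006] z0 0.1267
cover-1 641 slope x,y [-0.069  0.002] z0 0.1267
blockends 663 slope x,y [-0.022 -0.217] z0 0.1134
bar? 1842 [[-0.0177, 0.0051, 0.1463], [-0.0004, 0.0113, 0.1633], [0.017, 0.0205, 0.1693]]
heater rect [0.5862 0.1025] [0.15  0.201] 23.84 [-0.0035 -0.0016]
```

>>> send_rows --rows '[[1, [0, -0.3, -0.1], 0], [1, [0, -0.3, -0.1], 0], [1, [0, -0.3, -0.1], 0], [1, [0, -0.3, 0], 0]]'

```text
t: 19.7
tool_pos: [0.5803, 0.1, 0.1566]
tool_rot: [-1.69, -2.594, -0.018]
contact_force: [8.8, 4.2, -8.3]
opening: 0.0136
grip_force: 24.6
```

```bash
python3 wf.py
```

```text
t 19.7 tcp heater mm [ -9.9  -1.5 156.6] rotv [-1.69  -2.594 -0.018] F [ 8.8  4.2 -8.3] open 13.6
tool x yaw rel heater 89.74065353921839 tilt [ 0.045 -0.015 -0.999]
heater 21667 slope x,y [-0.001  0.001] z0 0.0847
cover1 2159 slope x,y [ 0.    -0.001] z0 0.1284
cover-1 483 slope x,y [-0.006  0.01 ] z0 0.1287
blockends 596 slope x,y [ 0.046 -0.22 ] z0 0.1153
bar? 1725 [[-0.0221, 0.0052, 0.1476], [-0.009, 0.0123, 0.1646], [0.0077, 0.0207, 0.1692]]
heater rect [0.586  0.1026] [0.15  0.201] 23.76 [-0.0036 -0.0015]
```

This works: the block rotates and the heater stays level and in place. Continuing the swing.

>>> send_rows --rows '[[1, [0, -0.3, 0], 0], [1, [0, -0.3, 0], 0], [1, [0, -0.3, 0], 0], [1, [0, 0, 0], 0]]'

```text
t: 20.25
tool_pos: [0.5739, 0.0971, 0.1588]
tool_rot: [-1.692, -2.597, -0.024]
contact_force: [10.9, 6.0, -5.2]
opening: 0.0132
grip_force: 29.7
```

```bash
python3 wf.py
```

```text
t 20.25 tcp heater mm [-16.9  -1.6 158.8] rotv [-1.692 -2.597 -0.024] F [10.9  6.  -5.2] open 13.2
tool x yaw rel heater 89.75219751185014 tilt [ 0.044 -0.01  -0.999]
heater 20778 slope x,y [0.023 0.   ] z0 0.0864
cover1 1854 slope x,y [0.045 0.   ] z0 0.131
cover-1 290 slope x,y [0.048 0.017] z0 0.1316
blockends 534 slope x,y [ 0.104 -0.218] z0 0.118
bar? 1576 [[-0.0236, 0.0052, 0.1497], [-0.0157, 0.0135, 0.1663], [-0.0002, 0.0206, 0.1691]]
heater rect [0.5839 0.1019] [0.151 0.201] 23.89 [-0.0058 -0.0013]
```

>>> send_rows --rows '[[1, [0, 0.4, 0], 0], [1, [0, 0.4, 0], 0], [1, [0, 0.4, -0.1], 0], [1, [0, 0.3, 0], 0]]'

```text
t: 20.8
tool_pos: [0.5823, 0.1008, 0.1573]
tool_rot: [-1.686, -2.588, -0.002]
contact_force: [-5.7, -2.3, -1.4]
opening: 0.0132
grip_force: 26.0
```

```bash
python3 wf.py
```

```text
t 20.8 tcp heater mm [ -7.7  -1.6 157.3] rotv [-1.686e+00 -2.588e+00 -2.000e-03] F [-5.7 -2.3 -1.4] open 13.2
tool x yaw rel heater 89.73597780689008 tilt [ 0.045 -0.028 -0.999]
heater 21690 slope x,y [-0.002  0.001] z0 0.0847
cover1 2239 slope x,y [0.007 0.003] z0 0.1287
cover-1 557 slope x,y [0.011 0.022] z0 0.1298
blockends 628 slope x,y [ 0.058 -0.217] z0 0.1155
bar? 1750 [[-0.0227, 0.0052, 0.1484], [-0.0068, 0.0121, 0.1649], [0.0096, 0.0206, 0.1694]]
heater rect [0.5863 0.1027] [0.151 0.201] 23.84 [-0.0033 -0.0015]
```

>>> send_rows --rows '[[1, [0, 0.3, -0.1], 0], [1, [0, 0.3, -0.1], 0], [1, [0, 0.3, -0.1], 0], [1, [0, 0.2, 0], 0]]'

```text
t: 21.35
tool_pos: [0.5912, 0.1047, 0.1599]
tool_rot: [-1.684, -2.586, 0.002]
contact_force: [-8.4, -3.1, 0.9]
opening: 0.0133
grip_force: 22.0
```

```bash
python3 wf.py
```

```text
t 21.35 tcp heater mm [  2.   -1.7 159.9] rotv [-1.684e+00 -2.586e+00  2.000e-03] F [-8.4 -3.1  0.9] open 13.3
tool x yaw rel heater 89.72226204794924 tilt [ 0.046 -0.032 -0.998]
heater 21672 slope x,y [-0.002  0.   ] z0 0.0847
cover1 2242 slope x,y [-0.084 -0.002] z0 0.131
cover-1 643 slope x,y [-0.085  0.015] z0 0.1314
blockends 659 slope x,y [-0.04  -0.212] z0 0.117
bar? 1560 [[-0.0123, 0.0053, 0.1502], [0.0021, 0.0131, 0.167], [0.018, 0.0206, 0.1694]]
heater rect [0.586  0.1027] [0.151 0.201] 23.85 [-0.0035 -0.0014]
```

>>> send_rows --rows '[[1, [0, -0.4, 0], 0], [1, [0, -0.3, -0.1], 0], [1, [0, -0.3, -0.1], 0], [1, [0, -0.3, 0], 0], [1, [0, -0.2, 0], 0]]'

```text
t: 22.02
tool_pos: [0.5812, 0.1003, 0.1622]
tool_rot: [-1.688, -2.592, -0.013]
contact_force: [6.8, 3.7, -12.6]
opening: 0.0136
grip_force: 21.4
```

```bash
python3 wf.py
```

```text
t 22.02 tcp heater mm [ -9.   -1.6 162.2] rotv [-1.688 -2.592 -0.013] F [  6.8   3.7 -12.6] open 13.6
tool x yaw rel heater 89.74074391035373 tilt [ 0.045 -0.019 -0.999]
heater 20874 slope x,y [-0.001  0.001] z0 0.0847
cover1 2187 slope x,y [-0.009  0.006] z0 0.1324
cover-1 518 slope x,y [-0.016  0.005] z0 0.1326
blockends 582 slope x,y [0.041 0.013] z0 0.1054
bar? 1265 [[-0.0188, 0.0054, 0.1517], [-0.0085, 0.0147, 0.1684], [0.0034, 0.0206, 0.17]]
heater rect [0.586  0.1025] [0.151 0.201] 23.67 [-0.0037 -0.0015]
```

>>> send_rows --rows '[[1, [0, -0.3, 0.1], 0], [1, [0, -0.2, 0], 0], [1, [0, 0, 0], 0]]'

```text
t: 22.45
tool_pos: [0.5779, 0.0987, 0.1629]
tool_rot: [-1.69, -2.594, -0.018]
contact_force: [8.0, 4.8, -10.9]
opening: 0.0129
grip_force: 23.7
```

```bash
python3 wf.py
```

```text
t 22.45 tcp heater mm [-12.6  -1.7 162.9] rotv [-1.69  -2.594 -0.018] F [  8.    4.8 -10.9] open 12.9
tool x yaw rel heater 89.74775957484985 tilt [ 0.045 -0.015 -0.999]
heater 20511 slope x,y [-0.001  0.001] z0 0.0847
cover1 2109 slope x,y [0.013 0.004] z0 0.1333
cover-1 405 slope x,y [0.022 0.015] z0 0.134
blockends 556 slope x,y [ 0.075 -0.001] z0 0.1072
bar? 1048 [[-0.0206, 0.0053, 0.152], [-0.0118, 0.0158, 0.1685], [-0.0007, 0.0206, 0.17]]
heater rect [0.5862 0.1025] [0.15  0.201] 23.93 [-0.0035 -0.0017]
```

Up about 9 mm, with the heater still at rest. Now the rearward swing.

>>> send_rows --rows '[[1, [0, 0.4, 0], 0], [1, [0, 0.4, 0], 0], [1, [0, 0.4, 0], 0], [1, [0, 0.4, -0.1], 0], [1, [0, 0.3, -0.1], 0], [1, [0, 0.2, -0.1], 0]]'

```text
t: 23.25
tool_pos: [0.5929, 0.105, 0.1648]
tool_rot: [-1.685, -2.587, 0.001]
contact_force: [-8.0, -3.2, -3.1]
opening: 0.0134
grip_force: 20.6
```

```bash
python3 wf.py
```

```text
t 23.25 tcp heater mm [  3.6  -2.  164.8] rotv [-1.685e+00 -2.587e+00  1.000e-03] F [-8.  -3.2 -3.1] open 13.4
tool x yaw rel heater 89.73550256485137 tilt [ 0.045 -0.03  -0.999]
heater 21085 slope x,y [-0.002  0.001] z0 0.0847
cover1 2171 slope x,y [-0.103  0.001] z0 0.135
cover-1 606 slope x,y [-0.102  0.009] z0 0.1349
blockends 623 slope x,y [-0.058 -0.007] z0 0.1086
bar? 498 [[-0.0036, 0.0064, 0.1524], [0.0038, 0.0191, 0.1674], [0.013, 0.0203, 0.1699]]
heater rect [0.5861 0.1025] [0.151 0.201] 23.98 [-0.0036 -0.0016]
```

>>> send_rows --rows '[[1, [0, -0.4, 0], 0], [1, [0, -0.4, -0.1], 0], [1, [0, -0.4, -0.1], 0], [1, [0, -0.3, 0], 0], [1, [0, -0.2, 0], 0], [1, [0, 0, 0], 0]]'

```text
t: 24.05
tool_pos: [0.58, 0.0991, 0.1682]
tool_rot: [-1.688, -2.591, -0.01]
contact_force: [1.3, 2.4, -6.3]
opening: 0.013
grip_force: 22.2
```

```bash
python3 wf.py
```

```text
t 24.05 tcp heater mm [-10.5  -2.2 168.2] rotv [-1.688 -2.591 -0.01 ] F [ 1.3  2.4 -6.3] open 13.0
tool x yaw rel heater 89.74328253779288 tilt [ 0.044 -0.021 -0.999]
heater 20077 slope x,y [-0.001  0.   ] z0 0.0847
cover1 2129 slope x,y [0.016 0.007] z0 0.1375
cover-1 433 slope x,y [0.025 0.016] z0 0.1381
blockends 518 slope x,y [0.067 0.004] z0 0.1111
bar? 263 [[-0.0152, 0.0079, 0.1421], [-0.008, 0.0196, 0.1626], [-0.0027, 0.0202, 0.1698]]
heater rect [0.5861 0.1026] [0.151 0.201] 23.77 [-0.0035 -0.0016]
```

>>> send_rows --newtons 30 --rows '[[1, [0, 0.4, 0], 0], [1, [0, 0.4, -0.1], 0], [1, [0, 0.3, -0.1], 0], [1, [0, 0.2, -0.1], 0], [1, [0, 0, 0], 0]]'

```text
t: 24.72
tool_pos: [0.5919, 0.104, 0.1709]
tool_rot: [-1.688, -2.591, -0.007]
contact_force: [-5.2, -0.6, 0.8]
opening: 0.0129
grip_force: 30.9
```

```bash
python3 wf.py
```

```text
t 24.73 tcp heater mm [  2.3  -2.6 170.9] rotv [-1.688 -2.591 -0.007] F [-5.2 -0.6  0.8] open 12.9
tool x yaw rel heater 89.74213228690428 tilt [ 0.044 -0.023 -0.999]
heater 20425 slope x,y [-0.002  0.   ] z0 0.0847
cover1 2217 slope x,y [-0.119  0.01 ] z0 0.1399
cover-1 569 slope x,y [-0.116  0.016] z0 0.1402
blockends 581 slope x,y [-0.072 -0.002] z0 0.1136
bar? 355 [[-0.0087, 0.016, 0.1401], [-0.0004, 0.0197, 0.1588], [0.0076, 0.0299, 0.1694]]
heater rect [0.5859 0.1028] [0.151 0.201] 23.87 [-0.0037 -0.0012]
```

>>> send_rows --rows '[[1, [0, -0.4, -0.1], 0], [1, [0, -0.3, -0.1], 0], [1, [0, -0.2, -0.1], 0], [1, [0, 0, -0.1], 0], [1, [0, 0, 0], 0]]'

```text
t: 25.4
tool_pos: [0.584, 0.1005, 0.1746]
tool_rot: [-1.688, -2.591, -0.01]
contact_force: [1.6, 1.1, -7.7]
opening: 0.0124
grip_force: 29.6
```

```bash
python3 wf.py
```

```text
t 25.4 tcp heater mm [ -6.3  -2.5 174.6] rotv [-1.688 -2.591 -0.01 ] F [ 1.6  1.1 -7.7] open 12.4
tool x yaw rel heater 89.74144358717189 tilt [ 0.044 -0.021 -0.999]
heater 19605 slope x,y [-0.001  0.001] z0 0.0847
cover1 2146 slope x,y [-0.057  0.005] z0 0.1432
cover-1 556 slope x,y [-0.044  0.025] z0 0.1439
blockends 537 slope x,y [ 0.001 -0.025] z0 0.1185
bar? 417 [[-0.0146, 0.016, 0.1418], [-0.006, 0.0267, 0.1442], [0.0029, 0.0299, 0.1692]]
heater rect [0.586  0.1024] [0.15  0.201] 23.9 [-0.0037 -0.0016]
```

>>> send_rows --newtons 60 --rows '[[1, [0, 0, 0], 0], [1, [0, 0, 0], 0], [1, [0, 0, -0.2], 0], [1, [0, 0, -0.2], 0], [1, [0, 0, 0], 0]]'

```text
t: 26.08
tool_pos: [0.5841, 0.1003, 0.1791]
tool_rot: [-1.688, -2.591, -0.009]
contact_force: [2.1, 0.9, -7.2]
opening: 0.0117
grip_force: 58.8
```

```bash
python3 wf.py pics/w5.png
```

```text
t 26.07 tcp heater mm [ -6.3  -2.8 179.1] rotv [-1.688 -2.591 -0.009] F [ 2.1  0.9 -7.2] open 11.7
tool x yaw rel heater 89.7435214959612 tilt [ 0.044 -0.022 -0.999]
heater 19189 slope x,y [-0.001  0.   ] z0 0.0847
cover1 2157 slope x,y [-0.054  0.01 ] z0 0.1474
cover-1 493 slope x,y [-0.053  0.027] z0 0.1483
blockends 516 slope x,y [-0.005  0.013] z0 0.1206
bar? 371 [[-0.0151, 0.0157, 0.1418], [-0.0061, 0.0271, 0.1482], [0.0031, 0.0298, 0.1693]]
heater rect [0.5859 0.1029] [0.151 0.2  ] 23.78 [-0.0036 -0.0011]
```

View pics/w5.png

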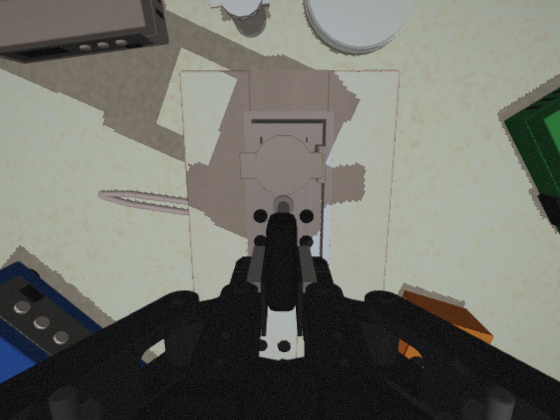

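```bash
cat > bt.py <<'E'
from wf import *
o=ctrl.get_obs();wr(o)
for n in("wrist","scene"):
    i=ctrl.get_image(n);q=loc(cloud(i));x,y,z=q[...,0],q[...,1],q[...,2]
    zb=o["tool_pos"][2]-.0313-.026
    k=q[(abs(x+.005)<.021)&(abs(y)<.064)&(abs(z-zb)<.004)];print(n,np.percentile(k,[2,50,98],axis=0).round(4).tolist());fit(k,"blocktop")
    for s in (1,-1):
        k=q[(abs(s*y-.043)<.012)&(abs(x+.005)<.014)&(abs(z-zb-.026)<.006)];fit(k,f"cover{s}")
E
python3 bt.py
```

```text
t 26.12 tcp heater mm [ -6.2  -2.8 179.1] rotv [-1.688 -2.591 -0.009] F [ 2.3  1.  -6.1] open 11.7
tool x yaw rel heater 89.74393282377733 tilt [ 0.044 -0.022 -0.999]
wrist [[-0.0255, -0.0137, 0.1197], [0.0006, 0.0166, 0.1211], [0.0155, 0.0624, 0.125]]
blocktop 3689 slope x,y [-0.005  0.006] z0 0.121
cover1 2211 slope x,y [-0.055  0.008] z0 0.1475
cover-1 499 slope x,y [-0.045  0.03 ] z0 0.1486
scene [[-0.0248, -0.0625, 0.118], [0.0021, -0.002, 0.1221], [0.0156, 0.0603, 0.1256]]
blocktop 240 slope x,y [-0.033  0.006] z0 0.1223
cover1 49 slope x,y [0.001 0.051] z0 0.1469
cover-1 54 slope x,y [-0.121 -0.048] z0 0.1461
```

The block is level (slopes -0.005 and 0.006) and free. Covers are shut at about 0.05 rad. Centring it slightly, then lifting it clear.

>>> send_rows --rows '[[1, [0, 0.2, 0], 0], [1, [0, 0, -0.3], 0], [1, [0, 0, -0.3], 0], [1, [0, 0, -0.4], 0], [1, [0, 0, -0.4], 0], [1, [0, 0, -0.4], 0], [1, [0, 0, 0], 0], [1, [0, 0, 0], 0]]'

```text
t: 27.22
tool_pos: [0.5863, 0.1005, 0.1965]
tool_rot: [-1.688, -2.591, -0.008]
contact_force: [1.5, 0.2, -6.6]
opening: 0.0116
grip_force: 58.8
```

```bash
python3 bt.py; python3 wf.py|grep heater; python3 st.py | grep heater
```

```text
t 27.23 tcp heater mm [ -4.2  -3.5 196.5] rotv [-1.688 -2.591 -0.008] F [ 1.5  0.2 -6.6] open 11.6
tool x yaw rel heater 89.74203907210617 tilt [ 0.044 -0.023 -0.999]
wrist [[-0.0255, -0.0141, 0.1369], [-0.0032, 0.0157, 0.1385], [0.0154, 0.0611, 0.1423]]
blocktop 3651 slope x,y [-0.031  0.005] z0 0.1382
cover1 2181 slope x,y [-0.079  0.008] z0 0.1648
cover-1 475 slope x,y [-0.084  0.007] z0 0.1647
scene [[-0.025, -0.0624, 0.1355], [0.0008, -0.0014, 0.1394], [0.0156, 0.0588, 0.1426]]
blocktop 258 slope x,y [-0.035  0.004] z0 0.1394
cover1 55 slope x,y [-0.107  0.016] z0 0.1659
cover-1 51 slope x,y [-0.069 -0.053] z0 0.1629
t 27.32 tcp heater mm [ -4.2  -3.5 196.2] rotv [-1.688 -2.591 -0.008] F [ 0.1 -0.3 -6.5] open 11.5
tool x yaw rel heater 89.7403204340693 tilt [ 0.045 -0.023 -0.999]
heater 17076 slope x,y [-0.001  0.   ] z0 0.0847
heater rect [0.5822 0.1114] [0.15  0.181] 23.91 [-0.0035  0.0081]
t 27.38 tcp heater mm [ -4.2  -3.5 196.2] rotv [-1.688 -2.591 -0.008] F [-0.5 -1.  -6.8] open 11.6
tool x yaw rel heater 89.74058306020873 tilt [ 0.045 -0.023 -0.999]
heater [0.5866 0.1017] [0.156 0.201] 23.77 z 0.0862
```

>>> send_rows --rows '[[1, [0, 0, 0], 0], [1, [0, 0, 0], 0], [1, [0, 0, 0], 0], [1, [0, 0, 0], 0], [1, [0, 0, 0], 0], [1, [0, 0, 0], 0], [1, [0, 0, 0], 0], [1, [0, 0, 0], 0]]'

```text
t: 28.42
tool_pos: [0.5865, 0.1005, 0.1965]
tool_rot: [-1.688, -2.591, -0.009]
contact_force: [-0.2, 0.6, -6.2]
opening: 0.0119
grip_force: 58.8
```

```bash
python3 bt.py | head -6; python3 -c "
import cv2
from station import ctrl
i=ctrl.get_image('scene')['frame'][150:290,250:420,::-1];cv2.imwrite('pics/s6.png',cv2.resize(i,None,fx=4,fy=4))"
```

```text
t 28.43 tcp heater mm [ -4.   -3.5 196.5] rotv [-1.688 -2.591 -0.009] F [-0.2  0.6 -6.2] open 11.9
tool x yaw rel heater 89.74185527749466 tilt [ 0.044 -0.022 -0.999]
wrist [[-0.0256, -0.014, 0.1369], [-0.0037, 0.0156, 0.1387], [0.0155, 0.0611, 0.1424]]
blocktop 3638 slope x,y [-0.031  0.005] z0 0.1383
cover1 2181 slope x,y [-0.082  0.003] z0 0.1651
cover-1 468 slope x,y [-0.079  0.009] z0 0.165
```

View pics/s6.png

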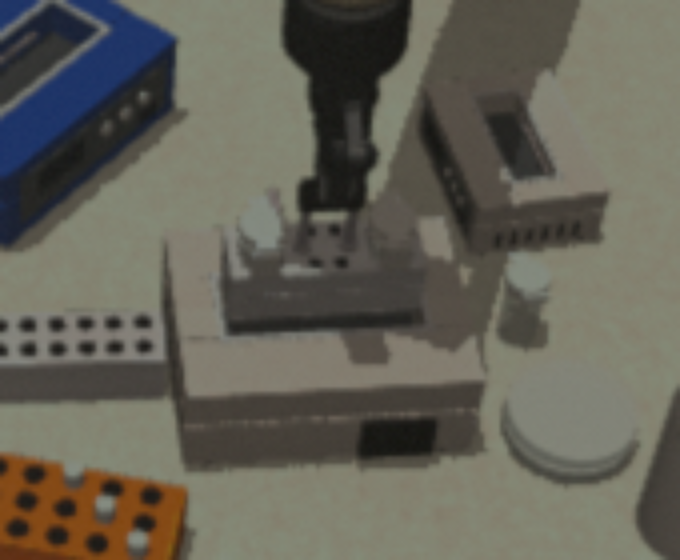

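The block hangs still and level, clear of the well (dark gap at (325,322)). Both covers are shut at (262,225) and (390,222), and nothing else has been disturbed. Handing in.

```bash
python3 -c "
from station import ctrl
print(ctrl.finish_job())"
```

```text
the job is handed in; nothing more can be done
None
```

I handed the job in with both covers shut and the block rocked free, held about 8 mm above its well and within 2° of level, but an early over-pull unloaded the heater's feet and slid it about 15 mm, and it tipped about 1° twice; I eased it back to about 3.5 mm from where it started.

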